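Seat the printing block and turn its keepers over it

TASK

Get the printing block ready for a print, using only a fingertip. First push the loose block along the bed until both its end battens are fully home against the far fence; then push each of the two keeper arms round with a finger until it lies square across the batten at its end of the block. Never lift or tip the block, and leave the other things where they stand.

Things in the scene. Friction and masses are not known exactly. Their poses are not given: they have to be found in the camera images.
- bed: Printing bed: fixed black board, 320 mm (its x) by 440 mm (its y), top 18 mm above the table. Origin: centre of its underside, on the table; x points away from the robot, z up.
- fence (a point): Middle of the near face of the fixed wooden fence on the bed's far side, at bed x = +80 mm, 29 mm above the table. The fence is 260 mm long (along bed y), 20 mm thick, its top 40 mm above the table.
- block: Loose printing block, 0.4 to 0.65 kg: dark plank 100 mm (its x) by 200 mm (its y), 20 mm thick, ridged on top, lying on the bed. Origin: centre of its underside; x points away from the robot. Starts 20 to 40 mm short of the fence, up to 0.05 rad askew; home, its origin is at bed x = +20 mm. Slides with 1 to 6 N (first touch up to 10 N); pushed at the middle of its near edge it squares itself on the fence.
- batten_l (a point): Middle of the top of the pale wooden batten fixed on the block's left (block +y) end: 120 mm along block x (10 mm beyond the plank at both edges), 25 mm wide, its top 30 mm above the bed's top.
- batten_r (a point): Middle of the top of the pale wooden batten fixed on the block's right (block -y) end: 120 mm along block x (10 mm beyond the plank at both edges), 25 mm wide, its top 30 mm above the bed's top.
- bar_a: Keeper arm a: pale wooden bar, 16 mm wide, 22 mm high, turning level about an upright post beside one end of the block. Origin: on the turning axis at the bar's underside, 52 mm above the table; x runs along it to its free end. Starts within 0.35 rad of pointing straight towards the robot; turns past square with no stop there, takes about 0.13 N m, stays where left.
- bar_a_tip (a point): Middle of the free end of keeper arm a, 90 mm from its axis, 11 mm above its underside (63 mm above the table).
- keeper_a: Steel post of keeper arm a, 28 mm across, fixed on the bed at bed x = +10 mm, y = +165 or -165 mm (a and b swap sides from start to start). Origin: on its axis, on the bed's top. A bolt head 22 mm across tops it, 81 mm above the table.
- bar_b: Keeper arm b: pale wooden bar, 16 mm wide, 22 mm high, turning level about an upright post beside one end of the block. Origin: on the turning axis at the bar's underside, 52 mm above the table; x runs along it to its free end. Starts within 0.35 rad of pointing straight away from the robot; turns past square with no stop there, takes about 0.13 N m, stays where left.
- bar_b_tip (a point): Middle of the free end of keeper arm b, 90 mm from its axis, 11 mm above its underside (63 mm above the table).
- keeper_b: Steel post of keeper arm b, 28 mm across, fixed on the bed at bed x = +10 mm, y = +165 or -165 mm (a and b swap sides from start to start). Origin: on its axis, on the bed's top. A bolt head 22 mm across tops it, 81 mm above the table.
- ink_tin: Steel ink tin, 42 mm across, 40 mm high, standing on the bed's near margin on one side; bystander, leave alone. Origin: a point on its underside.
- ink_pad: Ink pad, 45 x 40 mm, 34 mm high, black on a wooden foot, on the bed's near margin on the other side (these two swap places); bystander, leave alone. Origin: a point on its underside.
- rubber_pad: Black rubbing pad, 40 x 85 mm, 30 mm high, on the bed behind the fence; bystander, leave alone. Origin: a point on its underside.
- ink_bottle: Black ink bottle with white cap, 60 mm across, 140 mm high, on the table to the robot's left; bystander. Origin: a point on its underside.
- paper_box: Open wooden box, 80 x 80 mm, 120 mm high, on the table to the right; bystander. Origin: a point on its underside.
- flat_brush: Brush, lying on the table to the right; bystander. Origin: on its underside.
- small_block: Small dark wooden block, 90 x 130 mm, 22 mm thick, lying on the table to the left; bystander. Origin: a point on its underside.

How it is judged:
By the outcome, as a careful person would: the job done as asked, in the order asked, and still so for the second after the job is handed in, with the robot touching nothing.
It also fails if it takes over 64 s, if anything falls off the work surface, if the arm or the gripper's body presses on something with over 40 N, if the wrist force passes 120 N, or if a joint passes its speed limit or range.

ROBOT

A 6-joint arm with a two-finger parallel gripper is mounted at the origin on the work surface. World frame = base frame: x ahead of the robot, y to its left, z up, the work surface at z = 0. Lengths are in m, angles in rad, forces in N, time in s.
With the tool pointing down it reaches from about 0.225 to 0.725 m from the base axis. Payload 3.1 kg.
Tool frame: the origin (TCP) lies at the very end of the fingers, on their centre line; the grasp point (between the pads) lies 19 mm behind it; z points along the fingers, y is the line along which they close (so a half turn about z gives the same grasp; the last joint's range is limited). The gripper opens to 85 mm and grips with 20 to 120 N. Pads are 22 mm wide; open, the fingers measure 114 mm over their backs; the gripper's body (76 mm by 85 mm) begins 54 mm behind the grasp point. The pads swing forward as they close: fully open they stand 13 mm farther back than shut.
Start: joints at [1.169, 0.048, 0.099, 1.622, 0, 1.443], TCP at [0.142, 0.505, 0.231] pointing down, gripper open.
Joint ranges: [-2.91, 2.91], [-0.99, 1.94], [-1.21, 1.42], [-2.12, 2.29], [-1.49, 1.47], [-3.14, 3.14]. Speed limits (rad/s): [2.79, 2.79, 3.14, 3.14, 3.14, 3.14].

INTERFACE

Orientations are given as a 3x3 rotation matrix whose columns are the frame's x, y, z axes.
In Python, from plant import bot gives the robot as it stands. The module is installed in compiled form; this text tells all that it offers.
- The arm moves only by the tool drive_tool, never from a script. Its arguments are lists of equal length, an entry for each row: "slide": the shift along the tool's x, y, z in m, a list of three; "rotation": the turn, a rotation vector about the tool's x, y, z in rad, a list of three. In form: {"slide": [[dx, dy, dz], ...], "rotation": [[wx, wy, wz], ...]}. A call has 1 to 20 rows; each row shifts and turns the commanded pose from where the row before left it, along the tool's axes as they then stand; what a row does not reach is not made up. A row lasts 1/10 s, in which the tool goes at most 50 mm and 8.59 degrees, less where a joint would pass 70% of its speed; a pose out of reach is approached as far as the arm can. A call is refused whole if a number of a shift passes 0.05 or a number of a turn 0.15, either way. A call with a gripper value outside its range is refused whole. "gripper" is the opening, from -1 (shut) to 1 (fully open), set as the call begins (left out, the last holds). The fingers move at their own pace and stop on an object; the grip force is fixed at half the most. Time passes only in rows, so rows that do not move let the fingers close. It gives the time, the measured TCP pose, the force, the opening and the grip force at its end, in the units of the state.
- bot.read_state(): the state, without advancing time (a new reading comes with each control period).
- bot.read_camera(name): name is "scene" or "side" or "wrist"; returns a dict with "img" (384x512x3 uint8, red, green, blue), "fx", "fy", "cx", "cy" (pixels), "dist_coeffs" ([k1, k2, p1, p2, k3] as OpenCV has them; the pictures are not rectified), "rvec" (rotation vector, rad) and "tvec" (3), from world to camera coordinates, as OpenCV has them. Camera axes: x right, y down, z forward; pixel columns grow to the right and rows downward; lengths in m; the calibration is good to about 2 mm. A picture is of the moment at which its call begins. There is no depth.
- bot.finish_job(): hands the job in; it is judged then, once.
The state is a dict: "t": time; "joint_positions": joint angles; "joint_vel": joint speeds; "tau": joint torques, N m; "tcp_pos": TCP position; "orientation": TCP orientation; "force": force on the tool from outside, world axes, zero at the start; "torque": the same for the moment, N m; "opening": finger opening in m; "grip_force": force on a finger pad.
Only numpy, scipy, OpenCV 4.12 (cv2) and the standard library are available. Lean on these libraries where they do the work, as an engineer would, in place of code of your own. Each camera call takes 0.05 s, during which the arm holds its last target. There are 200 camera calls.

## Working session

There is one attempt and no reset: what is moved stays moved. The work goes in short steps, Python scripts to look and compute and a tool call to move; the robot and the scene stay as the last step left them, time stands still between calls to the robot, and variables do not carry over. Pictures are saved under pics/ and viewed, at most 10 in all, crops included, and the job is handed in when it is done.

Besides the shell and the picture viewer there is one more tool, called after ">>>" by a JSON object that holds its "op" and its "data". drive_tool: Moves the arm, as the interface text tells. Its arguments: {"type":"object","properties":{"slide":{"type":"array","items":{"type":"array","items":{"type":"number"}}},"rotation":{"type":"array","items":{"type":"array","items":{"type":"number"}}},"gripper":{"type":"number"}},"required":["slide","rotation"]}

```bash
mkdir -p pics; cat > h.py <<'E'
import numpy as np, cv2
from plant import bot
def snap(n,f):
    c=bot.read_camera(n); cv2.imwrite(f'pics/{f}.png',c['img'][:,:,::-1]); np.save(f'pics/{f}.npy',{k:v for k,v in c.items()},allow_pickle=True); return c
def load(f): return np.load(f'pics/{f}.npy',allow_pickle=True).item()
def K(c): return np.array([[c['fx'],0,c['cx']],[0,c['fy'],c['cy']],[0,0,1.]])
def ray(c,uv,z):
    p=cv2.undistortPoints(np.array([[uv]],float),K(c),np.array(c['dist_coeffs'],float))[0,0]
    R=cv2.Rodrigues(np.array(c['rvec'],float))[0]; t=np.array(c['tvec'],float).ravel()
    o=-R.T@t; d=R.T@np.array([p[0],p[1],1]); return o+d*(z-o[2])/d[2]
def proj(c,P):
    return cv2.projectPoints(np.array(P,float).reshape(-1,3),np.array(c['rvec'],float),np.array(c['tvec'],float),K(c),np.array(c['dist_coeffs'],float))[0].reshape(-1,2)
E
python3 - <<'E'
from h import *
a=snap('scene','s0');b=snap('side','d0')
for n,c in(('s',a),('d',b)):
    R=cv2.Rodrigues(np.array(c['rvec'],float))[0];print(n,-R.T@np.array(c['tvec']).ravel(),R[2])
cv2.imwrite('pics/s0b.png',cv2.resize(a['img'][:,:,::-1],(800,600),interpolation=cv2.INTER_CUBIC))
s=bot.read_state();print(s['t'],s['tcp_pos'],s['orientation'],s['opening'])
E
```

```text
s [ 1.33602299 -0.58712485  0.82551153] [-0.64269331  0.46845391 -0.60621469]
d [ 0.37489857 -1.04401751  0.73188955] [ 0.1214752   0.84460117 -0.52143326]
0.1 [0.1417447  0.50490881 0.23020108] [[-9.62738207e-01  2.70433707e-01 -8.68553692e-04]
 [ 2.70434945e-01  9.62736135e-01 -2.01837211e-03]
 [ 2.90352173e-04 -2.17805122e-03 -9.99997586e-01]] 0.08501837632412448
```

View pics/s0b.png

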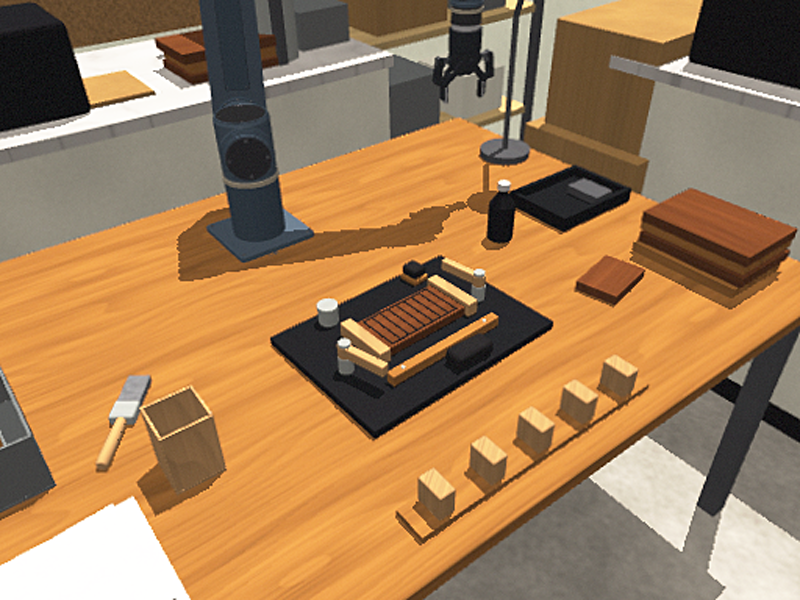

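View pics/d0.png

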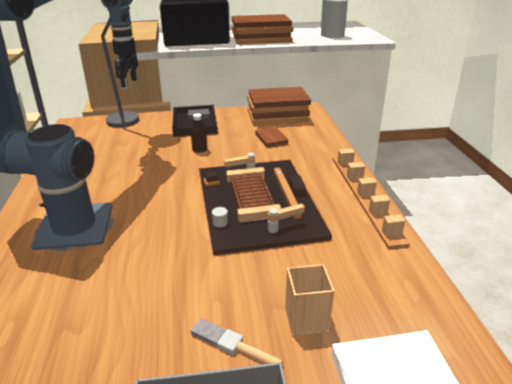

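```bash
python3 - <<'E'
from h import *
a=load('s0')
cv2.imwrite('pics/s0c.png',cv2.resize(a['img'][155:285,165:362,::-1],None,fx=4,fy=4,interpolation=cv2.INTER_CUBIC))
b=load('d0')
cv2.imwrite('pics/d0c.png',cv2.resize(b['img'][145:260,190:345,::-1],None,fx=5,fy=5,interpolation=cv2.INTER_CUBIC))
E
```

```text
(no output)
```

View pics/s0c.png

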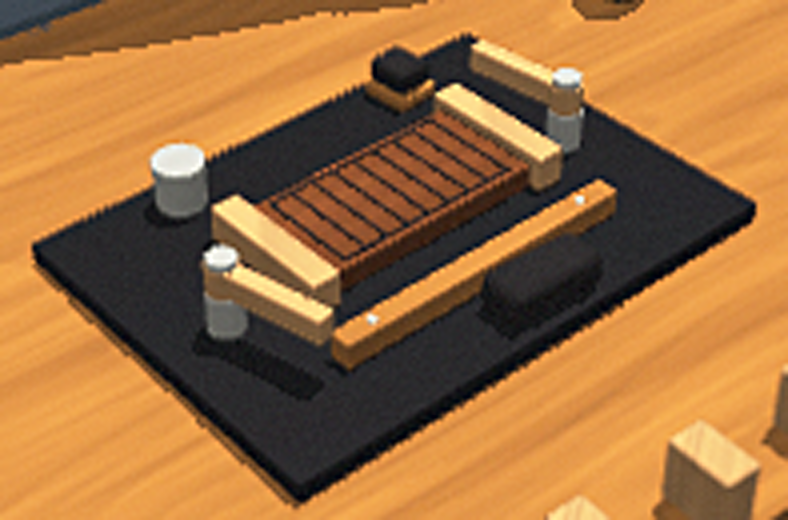

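View pics/d0c.png

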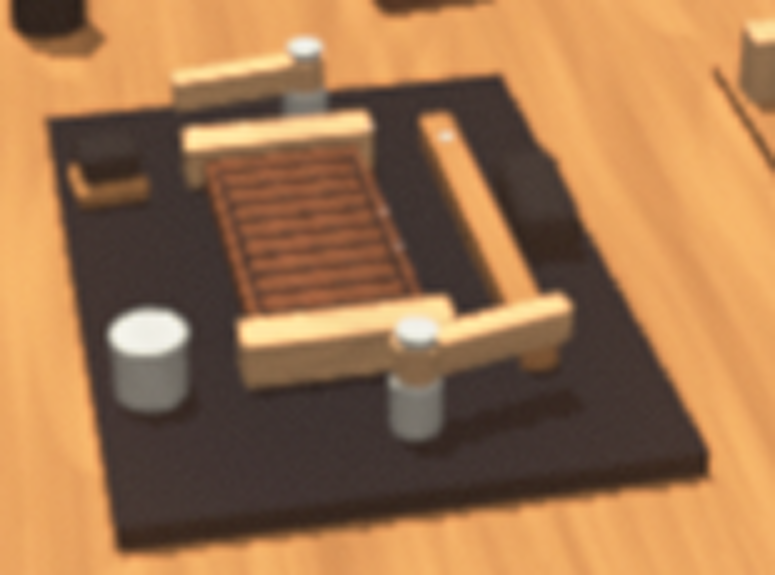

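```bash
cat >> h.py <<'E'
def up(x,k,o): return (np.array(x)+.5)/k-.5+np.array(o)
E
python3 - <<'E'
from h import *
from scipy.optimize import least_squares
a=load('s0');b=load('d0')
S=lambda x:up(x,4,(165,155)); D=lambda x:up(x,5,(190,145))
M=[(-.16,-.22,.018),(.16,-.22,.018),(.16,.22,.018),(-.16,.22,.018),(.01,-.165,.081),(.01,.165,.081)]
sp=[S(q) for q in[(35,245),(298,490),(755,207),(472,38),(220,257),(567,76)]]
dp=[D(q) for q in[(120,530),(706,455),(500,78),(50,122),(417,330),(304,46)]]
def W(p):
    c,s=np.cos(p[2]),np.sin(p[2]); m=np.array(M)
    return np.c_[p[0]+c*m[:,0]-s*m[:,1],p[1]+s*m[:,0]+c*m[:,1],m[:,2]]
f=lambda p:np.r_[(proj(a,W(p))-sp).ravel(),(proj(b,W(p))-dp).ravel()]
r=least_squares(f,[.45,0,0],loss='soft_l1');print(r.x,np.round(r.fun.reshape(-1,2),1).tolist())
p=r.x
def tobed(w):
    c,s=np.cos(p[2]),np.sin(p[2]);d=w[:2]-p[:2];return np.round([1000*(c*d[0]+s*d[1]),1000*(-s*d[0]+c*d[1])],1)
print('battens S',[tobed(ray(a,S(q),.048)) for q in[(455,85),(435,97),(540,160),(560,150),(232,197),(213,210),(340,288)]])
print('battens D',[tobed(ray(b,D(q),.048)) for q in[(370,115),(373,130),(183,148),(452,300),(455,312),(238,322),(240,345)]])
print('tips S',[tobed(ray(a,S(q),.074)) for q in[(485,38),(471,47),(332,308),(318,316)]])
print('tips D',[tobed(ray(b,D(q),.074)) for q in[(174,73),(175,85),(568,295),(572,308)]])
print('tin',tobed(ray(a,S((179,158)),.058)),tobed(ray(b,D((149,330)),.058)),'pad',tobed(ray(a,S((400,65)),.052)),tobed(ray(b,D((108,155)),.052)))
E
```

```text
[0.53667503 0.04007728 0.04353455] [[-1.4, -0.5], [-0.1, -0.7], [1.0, -1.0], [-0.9, -1.5], [0.0, -0.0], [0.2, 0.1], [-1.0, 0.2], [2.1, -0.1], [1.0, -1.1], [-0.6, -1.1], [0.6, 0.2], [0.7, 0.3]]
battens S [array([-74.3, 125.8]), array([-72.2, 102.6]), array([ 42. , 105.8]), array([ 42.8, 126.1]), array([-73.7, -95.6]), array([ -70.3, -115.3]), array([  57.5, -100.7])]
battens D [array([ 43.8, 126.3]), array([ 41.7, 106.6]), array([-80.6, 107.7]), array([ 45.6, -92.4]), array([  44.4, -104.4]), array([-76. , -90.4]), array([ -78.3, -112.5])]
tips S [array([-79.8, 162.7]), array([-77.5, 145.3]), array([  93.4, -136.1]), array([  93.6, -147.9])]
tips D [array([-78.5, 160.2]), array([-80. , 143.8]), array([  98.9, -137.5]), array([  97.5, -150.1])]
tin [-127.4 -104.3] [-126.7 -103. ] pad [-120.6  108. ] [-128.6  101.4]
```

>>> {"op": "drive_tool", "data": {"slide": [[0, 0, 0], [0, 0, 0], [0, 0, 0], [-0.0165, -0.028, 0.003], [-0.0165, -0.028, 0.003], [-0.0165, -0.028, 0.003], [-0.0165, -0.028, 0.003], [-0.0165, -0.028, 0.003], [-0.0165, -0.028, 0.003], [-0.0165, -0.028, 0.003], [-0.0165, -0.028, 0.003], [-0.0165, -0.028, 0.003], [-0.0165, -0.028, 0.003], [-0.0165, -0.028, 0.003], [-0.0165, -0.028, 0.003], [-0.0165, -0.028, 0.003], [-0.0165, -0.028, 0.003], [-0.0165, -0.028, 0.003], [-0.0165, -0.028, 0.003], [-0.0165, -0.028, 0.003]], "rotation": [[0, 0, -0.106], [0, 0, -0.106], [0, 0, -0.106], [0, 0, 0], [0, 0, 0], [0, 0, 0], [0, 0, 0], [0, 0, 0], [0, 0, 0], [0, 0, 0], [0, 0, 0], [0, 0, 0], [0, 0, 0], [0, 0, 0], [0, 0, 0], [0, 0, 0], [0, 0, 0], [0, 0, 0], [0, 0, 0], [0, 0, 0]], "gripper": -1}}

```text
t: 2.1
tcp_pos: [0.4434, 0.041, 0.1797]
orientation: [[-0.999, -0.044, -0.001], [-0.044, 0.999, 0.0], [0.001, 0.0, -1.0]]
force: [-0.2, 1.3, 0.4]
opening: 0.0001
grip_force: 0.0
```

```bash
cat >> h.py <<'E'
B=np.array([.5367,.0401,.0435])
def bed(w):
    c,s=np.cos(B[2]),np.sin(B[2]);d=np.array(w)[:2]-B[:2];return np.round([1000*(c*d[0]+s*d[1]),1000*(-s*d[0]+c*d[1])],1)
E
python3 - <<'E'
from h import *
c=snap('wrist','w1')
s=bot.read_state();print(s['t'],s['tcp_pos'],bed(s['tcp_pos']),s['orientation'].__repr__(),s['opening'],s['force'],s['joint_positions'])
E
```

```text
2.15 [0.44585493 0.03725507 0.1787926 ] [-90.9   1.1] array([[-9.99184913e-01, -4.03570265e-02,  9.05108002e-04],
       [-4.03604065e-02,  9.99176804e-01, -4.09280001e-03],
       [-7.39189683e-04, -4.12599455e-03, -9.99991215e-01]]) 4.6040501250733696e-05 [ 3.07661436 -4.23135494  0.364092  ] [-0.06385616 -0.16123787 -0.20521291  1.52565684 -0.00402671 -0.10422837]
```

View pics/w1.png

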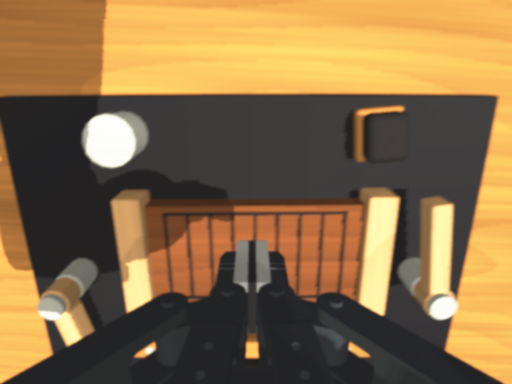

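```bash
python3 - <<'E'
from h import *
c=load('w1')
for n,q,z in [('bedNR',(0,97),.018),('bedNL',(496,97),.018),('bolt a',(441,306),.081),('bolt b',(51,306),.081),('plankNR',(147,203),.038),('plankNL',(363,208),.038),
 ('batR near',(112,191),.048),('batR near2',(149,191),.048),('batL near',(361,189),.048),('batL2',(400,196),.048),('bar a tip',(421,198),.074),('bar a tip2',(453,203),.074),('tin',(110,140),.058),('pad',(386,137),.052)]:
    print(n,bed(ray(c,q,z)))
s=bot.read_state();print(s['tcp_pos'],bed(s['tcp_pos']))
E
```

```text
bedNR [-159.4 -213.2]
bedNL [-159.6  218. ]
bolt a [  7.  164.1]
bolt b [   7.3 -162.2]
plankNR [-69.  -86.1]
plankNL [-64.4 103.9]
batR near [ -83.2 -111.5]
batR near2 [-83.3 -80.2]
batL near [-85.1  97.1]
batL2 [-78.9 130.9]
bar a tip [-86.1 135.6]
bar a tip2 [-82.  161.5]
tin [-127.8 -103.8]
pad [-129.3  111.5]
[0.44585493 0.03725507 0.1787926 ] [-90.9   1.1]
```

>>> {"op": "drive_tool", "data": {"slide": [[0.004, 0.001, 0], [0.004, 0.001, 0], [0, 0, 0.02], [0, 0, 0.025], [0, 0, 0.025], [0, 0, 0.025], [0, 0, 0.025], [0, 0, 0.015], [0, 0, 0.01], [0, 0, 0.005], [0, 0, 0], [0, 0, 0]], "rotation": [[0, 0, 0], [0, 0, 0], [0, 0, 0], [0, 0, 0], [0, 0, 0], [0, 0, 0], [0, 0, 0], [0, 0, 0], [0, 0, 0], [0, 0, 0], [0, 0, 0], [0, 0, 0]]}}

```text
t: 3.35
tcp_pos: [0.4358, 0.0441, 0.0313]
orientation: [[-0.999, -0.045, 0.002], [-0.045, 0.999, -0.0], [-0.002, -0.0, -1.0]]
force: [0.1, 0.4, 1.0]
opening: -0.0002
grip_force: 0.0
```

```bash
python3 - <<'E'
from h import *
s=bot.read_state();print(s['tcp_pos'],bed(s['tcp_pos']),s['force'],s['orientation'])
E
```

```text
[0.43580905 0.04409743 0.03126813] [-100.6    8.4] [0.10778533 0.44435777 0.96827973] [[-9.99006144e-01 -4.45420954e-02  1.65106250e-03]
 [-4.45422636e-02  9.99007499e-01 -6.52242108e-05]
 [-1.64651859e-03 -1.38701448e-04 -9.99998635e-01]]
```

>>> {"op": "drive_tool", "data": {"slide": [[-0.004, 0, 0.002], [-0.004, 0, 0.002], [-0.004, 0, 0], [-0.004, 0, 0], [-0.003, 0, 0], [-0.003, 0, 0], [-0.003, 0, 0], [-0.003, 0, 0], [-0.003, 0, 0], [-0.003, 0, 0], [-0.003, 0, 0], [-0.003, 0, 0], [-0.003, 0, 0], [-0.003, 0, 0]], "rotation": [[0, 0, 0], [0, 0, 0], [0, 0, 0], [0, 0, 0], [0, 0, 0], [0, 0, 0], [0, 0, 0], [0, 0, 0], [0, 0, 0], [0, 0, 0], [0, 0, 0], [0, 0, 0], [0, 0, 0], [0, 0, 0]]}}

```text
t: 4.75
tcp_pos: [0.4789, 0.046, 0.0259]
orientation: [[-0.999, -0.044, -0.005], [-0.044, 0.999, -0.0], [0.005, 0.0, -1.0]]
force: [-5.3, -0.1, 4.0]
opening: 0.0
grip_force: 2.8
```

```bash
python3 - <<'E'
from h import *
s=bot.read_state();print(s['tcp_pos'],bed(s['tcp_pos']),s['force'])
E
```

```text
[0.47890193 0.04602116 0.02593798] [-57.5   8.4] [-5.34819983 -0.06792613  4.01602694]
```

>>> {"op": "drive_tool", "data": {"slide": [[-0.002, 0, -0.001], [-0.002, 0, 0], [-0.002, 0, 0], [-0.002, 0, 0], [-0.002, 0, 0], [-0.001, 0, 0], [-0.001, 0, 0]], "rotation": [[0, 0, 0], [0, 0, 0], [0, 0, 0], [0, 0, 0], [0, 0, 0], [0, 0, 0], [0, 0, 0]]}}

```text
t: 5.45
tcp_pos: [0.4931, 0.0465, 0.0273]
orientation: [[-0.999, -0.044, -0.0], [-0.044, 0.999, -0.0], [0.0, -0.0, -1.0]]
force: [-2.3, -0.4, -2.9]
opening: -0.0001
grip_force: 1.2
```

>>> {"op": "drive_tool", "data": {"slide": [[-0.001, 0, 0], [-0.001, 0, 0], [-0.001, 0, 0]], "rotation": [[0, 0, 0], [0, 0, 0], [0, 0, 0]]}}

```text
t: 5.75
tcp_pos: [0.4941, 0.0466, 0.0273]
orientation: [[-0.999, -0.044, -0.004], [-0.044, 0.999, -0.0], [0.004, -0.0, -1.0]]
force: [-8.8, -1.0, 4.3]
opening: -0.0001
grip_force: 4.4
```

>>> {"op": "drive_tool", "data": {"slide": [[-0.001, 0, 0], [-0.001, 0, 0], [-0.001, 0, 0], [0, 0, 0]], "rotation": [[0, 0, 0], [0, 0, 0], [0, 0, 0], [0, 0, 0]]}}

```text
t: 6.15
tcp_pos: [0.4941, 0.0466, 0.0273]
orientation: [[-0.999, -0.044, -0.01], [-0.044, 0.999, -0.001], [0.01, -0.0, -1.0]]
force: [-14.0, -0.7, 7.7]
opening: 0.0002
grip_force: 7.1
```

>>> {"op": "drive_tool", "data": {"slide": [[-0.001, 0, 0], [-0.001, 0, 0], [0, 0, 0]], "rotation": [[0, 0, 0], [0, 0, 0], [0, 0, 0]]}}

```text
t: 6.45
tcp_pos: [0.4941, 0.0466, 0.0272]
orientation: [[-0.999, -0.044, -0.014], [-0.044, 0.999, -0.001], [0.014, -0.001, -1.0]]
force: [-18.6, -1.1, 13.0]
opening: 0.0002
grip_force: 9.4
```

>>> {"op": "drive_tool", "data": {"slide": [[0.003, 0, 0], [0.006, 0, 0], [0.01, 0, 0], [0.01, 0, 0], [0, 0, -0.01], [0, 0, -0.03], [0, 0, -0.04], [0, 0, -0.04], [0, 0, -0.03], [0, 0, 0], [0, 0, 0], [0, 0, 0]], "rotation": [[0, 0, 0], [0, 0, 0], [0, 0, 0], [0, 0, 0], [0, 0, 0], [0, 0, 0], [0, 0, 0], [0, 0, 0], [0, 0, 0], [0, 0, 0], [0, 0, 0], [0, 0, 0]]}}

```text
t: 7.65
tcp_pos: [0.4716, 0.0456, 0.1764]
orientation: [[-0.999, -0.044, -0.001], [-0.044, 0.999, 0.0], [0.001, 0.0, -1.0]]
force: [0.3, -0.3, -0.7]
opening: 0.0002
grip_force: 0.0
```

```bash
python3 - <<'E'
from h import *
s=bot.read_state();print(s['t'],s['tcp_pos'],bed(s['tcp_pos']),s['force'])
d=snap('side','d2')
a=load('s0');print('bottle',bed(ray(a,(320,153),0)))
cv2.imwrite('pics/d2c.png',cv2.resize(d['img'][145:260,190:345,::-1],None,fx=5,fy=5,interpolation=cv2.INTER_CUBIC))
def path(A,ths,r):
    out=[]
    for t in np.radians(ths):
        u=np.array([np.cos(t),np.sin(t)]);n=np.array([u[1],-u[0]])
        out.append(np.array(A)+r*u+(8+12*abs(n[0])+14.5*abs(n[1]))*n)
    return np.round(out,1)
print('a',path((10,165),range(170,271,10),68).tolist());print('b',path((10,-165),range(-10,91,10),68).tolist())
E
```

```text
7.65 [0.47162881 0.04559557 0.17641517] [-64.8   8.3] [ 0.33144415 -0.3409057  -0.68828866]
bottle [-136.5  387.5]
a [[-52.7, 200.8], [-58.0, 187.5], [-61.2, 177.2], [-62.7, 165.9], [-62.2, 154.0], [-59.3, 141.8], [-54.0, 130.0], [-46.2, 118.9], [-36.0, 109.4], [-23.8, 101.9], [-10.0, 97.0]]
b [[72.7, -200.8], [78.0, -187.5], [81.2, -177.2], [82.7, -165.9], [82.2, -154.0], [79.3, -141.8], [74.0, -130.0], [66.2, -118.9], [56.0, -109.4], [43.8, -101.9], [30.0, -97.0]]
```

View pics/d2c.png

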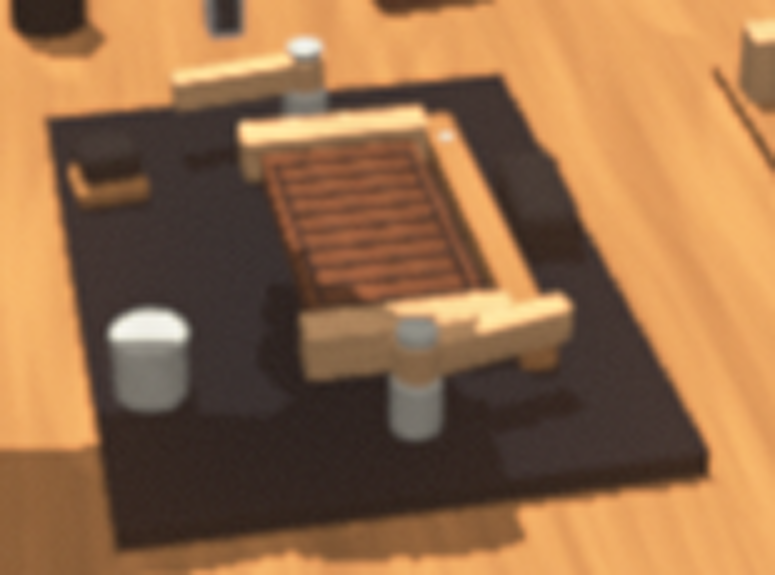

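>>> {"op": "drive_tool", "data": {"slide": [[-0.001, 0.015, 0], [-0.001, 0.02, 0], [-0.001, 0.02, 0], [-0.001, 0.02, 0], [-0.001, 0.02, 0], [-0.001, 0.02, 0], [-0.001, 0.02, 0], [-0.001, 0.02, 0], [-0.001, 0.02, 0], [-0.001, 0.02, 0.01], [0, 0, 0.02], [0, 0, 0.025], [0, 0, 0.025], [0, 0, 0.02], [0, 0, 0.01], [0, 0, 0.008], [0, 0, 0], [0, 0, 0]], "rotation": [[0, 0, 0], [0, 0, 0], [0, 0, 0], [0, 0, 0], [0, 0, 0], [0, 0, 0], [0, 0, 0], [0, 0, 0], [0, 0, 0], [0, 0, 0], [0, 0, 0], [0, 0, 0], [0, 0, 0], [0, 0, 0], [0, 0, 0], [0, 0, 0], [0, 0, 0], [0, 0, 0]]}}

```text
t: 9.5
tcp_pos: [0.4739, 0.241, 0.06]
orientation: [[-0.999, -0.044, 0.001], [-0.044, 0.999, 0.0], [-0.001, 0.0, -1.0]]
force: [-0.0, -0.1, -0.2]
opening: -0.0001
grip_force: 0.0
```

```bash
python3 - <<'E'
from h import *
s=bot.read_state();print(s['tcp_pos'],bed(s['tcp_pos']),s['force'])
E
```

```text
[0.47393737 0.24095624 0.05996246] [-54.  203.4] [-0.01184404 -0.13489335 -0.19225195]
```

>>> {"op": "drive_tool", "data": {"slide": [[0.002, -0.008, 0.002], [0.002, -0.008, 0], [0.0016, -0.005, 0], [0.0016, -0.005, 0], [0.0008, -0.0056, 0], [0.0008, -0.0056, 0], [-0.0002, -0.006, 0], [-0.0002, -0.006, 0], [-0.0014, -0.0061, 0], [-0.0014, -0.0061, 0], [-0.0026, -0.006, 0], [-0.0026, -0.006, 0], [-0.0039, -0.0056, 0], [-0.0039, -0.0056, 0], [-0.005, -0.0048, 0], [-0.005, -0.0048, 0], [-0.006, -0.0038, 0], [-0.006, -0.0038, 0]], "rotation": [[0, 0, 0], [0, 0, 0], [0, 0, 0], [0, 0, 0], [0, 0, 0], [0, 0, 0], [0, 0, 0], [0, 0, 0], [0, 0, 0], [0, 0, 0], [0, 0, 0], [0, 0, 0], [0, 0, 0], [0, 0, 0], [0, 0, 0], [0, 0, 0], [0, 0, 0], [0, 0, 0]]}}

```text
t: 11.3
tcp_pos: [0.5075, 0.14, 0.0571]
orientation: [[-0.999, -0.044, -0.001], [-0.044, 0.999, -0.0], [0.001, -0.0, -1.0]]
force: [-1.6, 1.7, -0.1]
opening: 0.0002
grip_force: 0.9
```

```bash
python3 - <<'E'
from h import *
s=bot.read_state();print(s['tcp_pos'],bed(s['tcp_pos']),s['force'])
E
```

```text
[0.50754505 0.1399704  0.05709081] [-24.8 101. ] [-1.64591448  1.70793447 -0.13653187]
```

>>> {"op": "drive_tool", "data": {"slide": [[-0.004, -0.002, 0], [-0.004, -0.002, 0], [-0.003, 0, 0], [-0.002, 0, 0], [-0.001, 0, 0], [0, 0, 0]], "rotation": [[0, 0, 0], [0, 0, 0], [0, 0, 0], [0, 0, 0], [0, 0, 0], [0, 0, 0]]}}

```text
t: 11.9
tcp_pos: [0.5216, 0.1368, 0.0573]
orientation: [[-0.999, -0.044, 0.0], [-0.044, 0.999, -0.001], [-0.0, -0.001, -1.0]]
force: [-1.3, -0.6, 0.1]
opening: 0.0001
grip_force: 0.7
```

```bash
python3 - <<'E'
from h import *
s=bot.read_state();print(s['tcp_pos'],bed(s['tcp_pos']),s['force'])
E
```

```text
[0.52164464 0.13681384 0.05730219] [-10.8  97.3] [-1.30776317 -0.62298343  0.08510104]
```

>>> {"op": "drive_tool", "data": {"slide": [[0.004, 0, 0], [0.008, 0, 0], [0.008, 0, 0], [0, 0, -0.03], [0, 0, -0.03], [0, 0, -0.03], [0, 0, -0.03], [-0.0082, -0.0232, 0], [-0.0082, -0.0232, 0], [-0.0082, -0.0232, 0], [-0.0082, -0.0232, 0], [-0.0082, -0.0232, 0], [-0.0082, -0.0232, 0], [-0.0082, -0.0232, 0], [-0.0082, -0.0232, 0], [-0.0082, -0.0232, 0], [-0.0082, -0.0232, 0], [-0.0082, -0.0232, 0], [-0.0082, -0.0232, 0], [-0.0082, -0.0232, 0]], "rotation": [[0, 0, 0], [0, 0, 0], [0, 0, 0], [0, 0, 0], [0, 0, 0], [0, 0, 0], [0, 0, 0], [0, 0, 0], [0, 0, 0], [0, 0, 0], [0, 0, 0], [0, 0, 0], [0, 0, 0], [0, 0, 0], [0, 0, 0], [0, 0, 0], [0, 0, 0], [0, 0, 0], [0, 0, 0], [0, 0, 0]]}}

```text
t: 13.9
tcp_pos: [0.6213, -0.1609, 0.1776]
orientation: [[-0.999, -0.044, 0.001], [-0.044, 0.999, 0.0], [-0.001, 0.0, -1.0]]
force: [-0.0, -0.1, 0.8]
opening: -0.0002
grip_force: 0.0
```

>>> {"op": "drive_tool", "data": {"slide": [[0, 0, 0], [0, 0, 0.02], [0, 0, 0.03], [0, 0, 0.03], [0, 0, 0.02], [0, 0, 0.01], [0, 0, 0.01], [0, 0, 0], [0, 0, 0]], "rotation": [[0, 0, 0], [0, 0, 0], [0, 0, 0], [0, 0, 0], [0, 0, 0], [0, 0, 0], [0, 0, 0], [0, 0, 0], [0, 0, 0]]}}

```text
t: 14.8
tcp_pos: [0.622, -0.1604, 0.0585]
orientation: [[-0.999, -0.044, 0.002], [-0.044, 0.999, -0.001], [-0.002, -0.001, -1.0]]
force: [0.2, -0.0, 0.3]
opening: -0.0002
grip_force: 0.0
```

```bash
python3 - <<'E'
from h import *
s=bot.read_state();print(s['tcp_pos'],bed(s['tcp_pos']),s['force'])
E
```

```text
[ 0.62197715 -0.16044809  0.05848372] [  76.5 -204.1] [ 0.17606599 -0.02547404  0.31417438]
```

>>> {"op": "drive_tool", "data": {"slide": [[-0.0008, 0.008, 0.001], [-0.0008, 0.008, 0], [-0.0016, 0.0052, 0], [-0.0016, 0.0052, 0], [-0.0008, 0.0056, 0], [-0.0008, 0.0056, 0], [0.0002, 0.006, 0], [0.0002, 0.006, 0], [0.0014, 0.0061, 0], [0.0014, 0.0061, 0], [0.0026, 0.006, 0], [0.0026, 0.006, 0], [0.0039, 0.0056, 0], [0.0039, 0.0056, 0], [0.005, 0.0048, 0], [0.005, 0.0048, 0], [0.006, 0.0038, 0], [0.006, 0.0038, 0]], "rotation": [[0, 0, 0], [0, 0, 0], [0, 0, 0], [0, 0, 0], [0, 0, 0], [0, 0, 0], [0, 0, 0], [0, 0, 0], [0, 0, 0], [0, 0, 0], [0, 0, 0], [0, 0, 0], [0, 0, 0], [0, 0, 0], [0, 0, 0], [0, 0, 0], [0, 0, 0], [0, 0, 0]]}}

```text
t: 16.6
tcp_pos: [0.5848, -0.0594, 0.0565]
orientation: [[-0.999, -0.044, 0.001], [-0.044, 0.999, 0.0], [-0.001, 0.0, -1.0]]
force: [2.4, -1.8, 0.3]
opening: -0.0001
grip_force: 1.0
```

```bash
python3 - <<'E'
from h import *
s=bot.read_state();print(s['tcp_pos'],bed(s['tcp_pos']),s['force'])
E
```

```text
[ 0.58479712 -0.0593804   0.05645214] [  43.7 -101.5] [ 2.4256298  -1.79564329  0.32499418]
```

>>> {"op": "drive_tool", "data": {"slide": [[0.004, 0.002, 0], [0.004, 0.002, 0], [0.003, 0, 0], [0.002, 0, 0], [0, 0, 0], [-0.004, 0, 0], [-0.008, 0, 0], [-0.008, 0, 0], [0, 0, -0.03], [0, 0, -0.03], [0, 0, -0.03], [0, 0, -0.03], [0.0, 0.02, -0.03], [0.02, 0.02, -0.02], [0.03, 0.02, 0], [0.03, 0.02, 0], [0.03, 0.02, 0], [0.02, 0.01, 0], [0, 0, 0], [0, 0, 0]], "rotation": [[0, 0, 0], [0, 0, 0], [0, 0, 0], [0, 0, 0], [0, 0, 0], [0, 0, 0], [0, 0, 0], [0, 0, 0], [0, 0, 0], [0, 0, 0], [0, 0, 0], [0, 0, 0], [0, 0, 0], [0, 0, 0], [0, 0, 0], [0, 0, 0], [0, 0, 0], [0, 0, 0], [0, 0, 0], [0, 0, 0]]}}

```text
t: 18.6
tcp_pos: [0.4578, 0.0488, 0.2267]
orientation: [[-0.999, -0.045, 0.001], [-0.045, 0.999, -0.0], [-0.001, -0.0, -1.0]]
force: [0.2, -0.2, -1.2]
opening: 0.0002
grip_force: 0.0
```

```bash
python3 - <<'E'
from h import *
s=bot.read_state();print(s['t'],s['tcp_pos'],bed(s['tcp_pos']),s['force'])
a=snap('scene','s3');b=snap('wrist','w3');d=snap('side','d3')
A=cv2.resize(a['img'][155:285,165:362,::-1],None,fx=4,fy=4,interpolation=cv2.INTER_CUBIC)
cv2.imwrite('pics/s3c.png',A)
cv2.imwrite('pics/d3c.png',cv2.resize(d['img'][145:260,190:345,::-1],None,fx=5,fy=5,interpolation=cv2.INTER_CUBIC))
E
```

```text
18.6 [0.45784023 0.04876686 0.22667985] [-78.4  12.1] [ 0.22761984 -0.1831036  -1.21620541]
```

View pics/s3c.png

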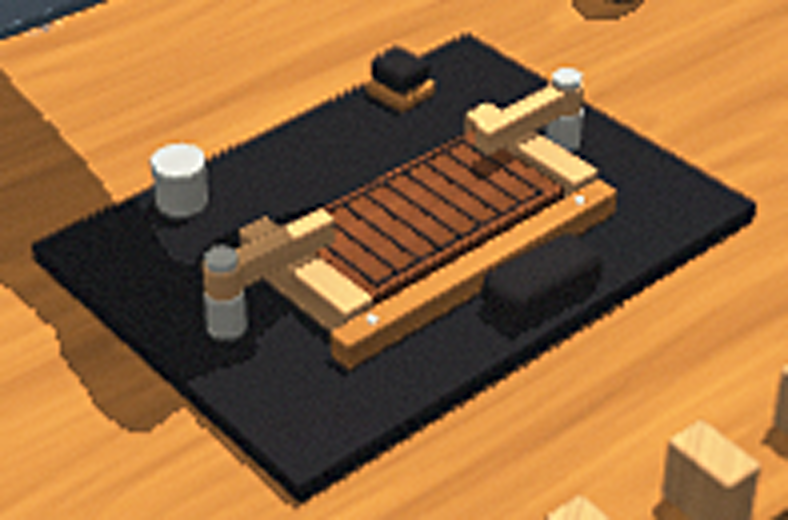

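View pics/w3.png

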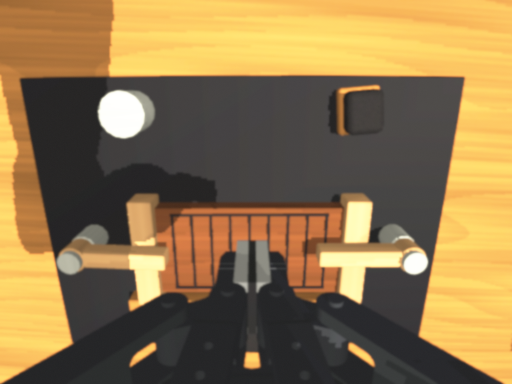

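```bash
python3 - <<'E'
from h import *
c=load('w3')
for n,q,z in [('bolt a',(414,263),.081),('bolt b',(70,263),.081),('a tip',(317,243),.074),('',(317,265),.074),('a root',(395,243),.074),('',(395,267),.074),('b tip',(166,247),.074),('',(166,269),.074),('b root',(90,245),.074),('',(90,268),.074),('bat',(129,195),.048),('bat',(371,196),.048)]:
    print(n,bed(ray(c,q,z)))
s=load('s3');up4=lambda x:up(x,4,(165,155))
for n,q in [('a tip',(470,112)),('a tip2',(492,128)),('b tip',(318,212)),('b tip2',(335,224)),('a root near',(552,88)),('b root near',(240,262))]: print(n,bed(ray(s,up4(q),.074)))
cv2.imwrite('pics/w3c.png',cv2.resize(c['img'][185:310,40:440,::-1],None,fx=2,fy=2,interpolation=cv2.INTER_CUBIC))
E
```

```text
bolt a [  8.  166.5]
bolt b [   8.6 -160.4]
a tip [-9.8 74.2]
 [13.8 75.7]
a root [ -9.6 148.7]
 [ 16.3 152.1]
b tip [ -5.4 -68.9]
 [ 18.4 -70.8]
b root [  -7.  -141.8]
 [  17.9 -145.5]
bat [ -48.7 -108.4]
bat [-47.9 130. ]
a tip [-11.7  83.5]
a tip2 [14.3 81.6]
b tip [  8.1 -79.3]
b tip2 [ 26.4 -78.9]
a root near [  6.  152.3]
b root near [  16.1 -153.4]
```

View pics/w3c.png

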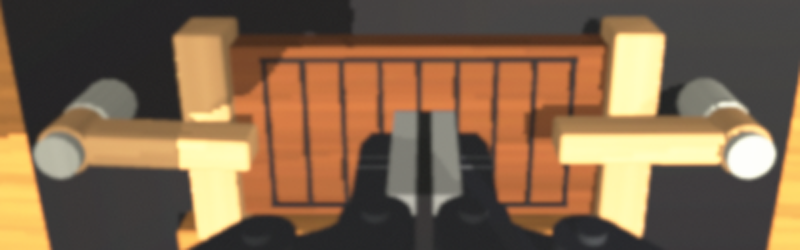

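```bash
python3 - <<'E'
from h import *
def tile(f,box,k):
    c=load(f);x0,y0,x1,y1=box
    im=cv2.resize(c['img'][y0:y1,x0:x1,::-1],None,fx=k,fy=k,interpolation=cv2.INTER_CUBIC).copy()
    def poly(P,col,closed=True):
        w=[[B[0]+(np.cos(B[2])*x-np.sin(B[2])*y),B[1]+(np.sin(B[2])*x+np.cos(B[2])*y),z] for x,y,z in P]
        q=(proj(c,w)-[x0,y0]+.5)*k-.5
        cv2.polylines(im,[np.round(q*16).astype(int)],closed,col,1,cv2.LINE_AA,4)
    for sg in(1,-1):
        y=lambda r:sg*(.165-r)
        poly([(.002,y(.014),.074),(.002,y(.09),.074),(.018,y(.09),.074),(.018,y(.014),.074)],(255,0,0))
        poly([(.01+.011*np.cos(t),sg*.165+.011*np.sin(t),.081) for t in np.linspace(0,6.28,24)],(0,255,0))
    return im
def fit(i,w=400,h=300):
    o=np.zeros((h,w,3),np.uint8);i=i[:h,:w];o[:i.shape[0],:i.shape[1]]=i;return o
# scene left(a), scene right(b), wrist a, wrist b
T=[tile('s3',(276,168,316,198),10),tile('s3',(212,202,252,232),10),tile('w3',(310,230,430,280),3.3333),tile('w3',(55,230,175,280),3.3333)]
T2=np.vstack([np.hstack([fit(T[0]),fit(T[1])]),np.hstack([np.vstack([fit(T[2],400,167),fit(tile('d3',(239,150,259,157),20),400,133)]),np.vstack([fit(T[3],400,167),fit(tile('d3',(262,203,302,217),10),400,133)])])])
cv2.imwrite('pics/fin.png',T2);print(T2.shape)
E
```

```text
(600, 800, 3)
```

View pics/fin.png

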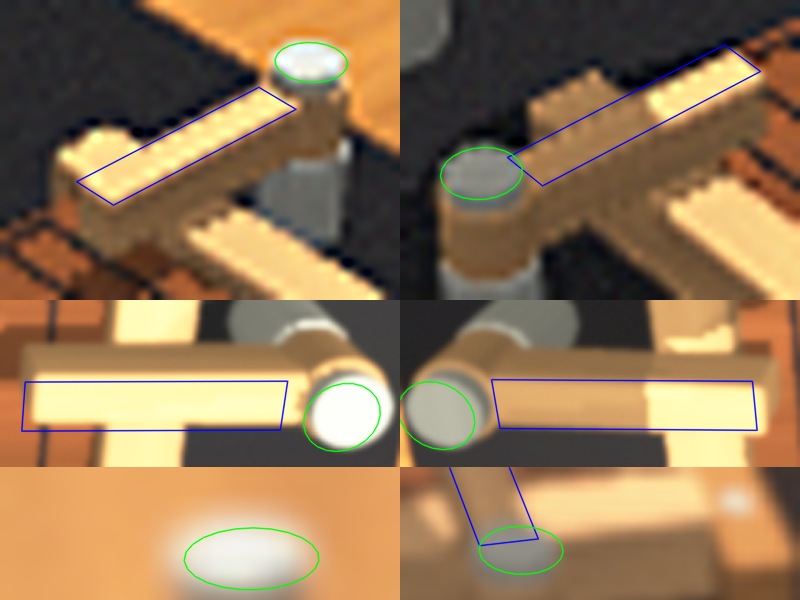

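```bash
python3 -c "
from plant import bot
print(bot.finish_job())"
```

```text
the job is handed in; nothing more can be done
None
```

I handed the job in at about 19 s: the block is home against the fence and both keeper arms lie across their battens. Arm a looks square and arm b is about 0.03 rad short of square, which I left. The bystanders I could see in the final pictures had not moved.

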